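# Hold the router's recessed reset button down with the straight pick

## Robot

A 6-joint arm with a two-finger parallel gripper is mounted at the origin on the work surface. World frame = base frame: x ahead of the robot, y to its left, z up, the work surface at z = 0. Lengths are in m, angles in rad, forces in N, time in s.
With the tool pointing down it reaches from about 0.35 to 0.975 m from the base axis. Payload 4.9 kg.
Tool frame: the origin (TCP) lies at the very end of the fingers, on their centre line; the grasp point (between the pads) lies 19 mm behind it (ctrl.grip_point_offset is the distance from the TCP to the grasp point, in m); z points along the fingers, y is the line along which they close (so a half turn about z gives the same grasp; the last joint's range is limited). The gripper opens to 85 mm and grips with 20 to 120 N. Pads are 22 mm wide; open, the fingers measure 114 mm over their backs; the gripper's body (76 mm by 85 mm) begins 54 mm behind the grasp point. The pads swing forward as they close: fully open they stand 13 mm farther back than shut.
Start: joints at [-1.353, 0.053, 1.613, -0, 1.476, -0.119], TCP at [0.207, -0.59, 0.231] pointing down, gripper open.
Joint ranges: [-3.01, 3.01], [-1.01, 2.22], [0.06, 2.58], [-1.02, 4.17], [0.09, 2.62], [-3.14, 3.14]. Speed limits (rad/s): [2.57, 2.57, 3.14, 3.14, 3.14, 3.14].

## Interface

Orientations are given as a rotation vector (axis times angle).
In Python, from station import ctrl gives the robot as it stands.
- The arm moves only by the tool send_rows, never from a script. Its argument "rows" is a list of rows, each a list of 3 entries, a list of its own where there are three numbers: the finger opening in cm, from 0 to 8.54, then the shift along the tool's x, y, z in cm, then the turn about the tool's z in degrees. A call has 1 to 10 rows; each row shifts and turns the commanded pose from where the row before left it, along the tool's axes as they then stand; what a row does not reach is not made up. A row lasts 1/8 s, in which the tool goes at most 62.5 mm and 10.7 degrees, less where a joint would pass 70% of its speed; a pose out of reach is approached as far as the arm can. A call with a gripper value outside its range is refused whole. The fingers move at their own pace and stop on an object; "newtons" is the grip in N (left out, the last holds). Time passes only in rows, so rows that do not move let the fingers close. It gives the time, the measured TCP pose, the force, the opening and the grip force at its end, in the units of the state.
- ctrl.get_obs(): the state, without advancing time (a new reading comes with each control period).
- ctrl.get_image(name): name is "scene" or "top" or "wrist"; returns a dict with "frame" (480x640x3 uint8, red, green, blue), "range_z" (480x640 float32, m along the optical axis (not along the pixel's ray), 0 where there is no reading), "fx", "fy", "cx", "cy" (pixels), "cam_to_world" (4x4, takes a point from camera to world coordinates). Camera axes: x right, y down, z forward; pixel columns grow to the right and rows downward; lengths in m; the calibration is good to about 2 mm. A picture is of the moment at which its call begins.
- ctrl.finish_job(): hands the job in; it is judged then, once.
The state is a dict: "t": time; "q": joint angles; "dq": joint speeds; "effort": joint torques, N m; "tool_pos": TCP position; "tool_rot": TCP orientation; "contact_force": force on the tool from outside, world axes, zero at the start; "wrist_torque": the same for the moment, N m; "opening": finger opening in m; "grip_force": force on a finger pad.
Only numpy, scipy, OpenCV 4.12 (cv2) and the standard library are available. Lean on these libraries where they do the work, as an engineer would, in place of code of your own. Each camera call takes 0.05 s, during which the arm holds its last target. There are 200 camera calls.

## Task

The office router has to be reset. Of the three picks lying on the desk, take the straight full-length one (the bent one and the snapped one are no use), put its tip in through the round hole in the router's socket panel and press the recessed reset button fully in. Finish while still gripping the pick and holding the button in, ready for the power to be switched on, and leave everything else on the desk where it is.

Things in the scene. Friction and masses are not known exactly. Their poses are not given: they have to be found in the camera images.
- router: grey metal router, 150 mm deep (its x), 230 mm wide (its y), 46 mm high, screwed to the desk and immovable; origin under its centre. Its bare-metal socket panel is the upright face at its x = -75 mm, looking along its -x, with five rectangular sockets and, near the +y end, one round hole, the reset hole. Two aerials, 126 mm high, stand at the opposite face (+x), 85 mm either side of the middle and leaning outwards; a plug and lead at the -y end
- reset_hole (a point): centre of the mouth of the round reset hole, on the panel, at (-75, 75, 25) mm in the router's frame (25 mm above the desk). The hole is 11 mm across and runs level into the router along +x of this frame (same axes as the router); the face of the 9.4 mm wide button lies 16 mm inside the mouth
- reset_button (a joint): how far the recessed button is pushed in: 0 out, 0.006 m fully in, where it stops. A spring pushes back, from 1.2 N at the start to 4.2 N fully in; it comes out again when let go. It must be held in past 0.0045
- pick_straight_mid (a point): the straight pick, middle of the handle (half-way up, 7.5 mm above the desk as it lies): black square-section handle 86 mm long, 15 mm wide and 15 mm high, lying flat on the desk; about 45 g. x of its frame points along the pick from handle to tip, z up. A straight steel blade 5 mm thick leaves the end of the handle (8 mm long, 11 mm thick collar first) along the handle's axis, so the whole pick is 153 mm long
- pick_straight_tip (a point): point of the straight pick's blade, 110 mm from the middle of its handle along the pick's x
- pick_snapped_mid (a point): the snapped pick, middle of the handle: the same handle, black square-section handle 86 mm long, 15 mm wide and 15 mm high, lying flat on the desk; about 45 g, same collar, but only 10 mm of blade is left past it, too short to reach the button
- pick_bent_mid (a point): the bent pick, middle of the handle: the same handle, black square-section handle 86 mm long, 15 mm wide and 15 mm high, lying flat on the desk; about 45 g, with a 5 mm blade bent square to its left (+y of its frame) 86 mm from the middle, 24 mm out: it does not go into the hole
- mug: white mug, 92 mm high, 82 mm across, handle to its +y; origin under its centre; leave it alone
- tape_roll: brown parcel-tape roll lying flat, 100 mm across, 48 mm high; origin under its centre; leave it alone
- candlestick: brass candlestick, 130 mm high, foot 84 mm across; origin under its centre; leave it alone
Things that resemble listed ones, but are neither listed nor needed, are in the scene too. Leave any orange or turquoise look-alike of the part that bears pick_straight_mid alone.

How it is judged:
By the outcome, as a careful person would: the job done as asked, in the order asked, and still so for the second after the job is handed in, while the arm keeps its last pose, push and grip.
It also fails if it takes over 48 s, if anything falls off the work surface, if the arm or the gripper's body presses on something with over 40 N, if the wrist force passes 120 N, or if a joint passes its speed limit or range.

## Working session

There is one attempt and no reset: what is moved stays moved. The work goes in short steps, Python scripts to look and compute and a tool call to move; the robot and the scene stay as the last step left them, time stands still between calls to the robot, and variables do not carry over. Pictures are saved under pics/ and viewed, at most 10 in all, crops included, and the job is handed in when it is done.

Besides the shell and the picture viewer there is one more tool, called after ">>>" as name(argument=value, ...) on one line, values as JSON. send_rows: Moves the arm, as the interface text tells. Its arguments: {"type":"object","properties":{"rows":{"type":"array","items":{"type":"array"}},"newtons":{"type":"number"}},"required":["rows"]}

```bash
mkdir -p pics; python3 - <<'E'
from station import ctrl
import cv2,numpy as np
for n in("top","scene"):
    d=ctrl.get_image(n);cv2.imwrite(f"pics/{n}0.png",d["frame"][:,:,::-1]);np.savez(f"{n}0.npz",**d)
    print(n,d["fx"],d["cx"],d["cy"],np.round(d["cam_to_world"],3).tolist())
o=ctrl.get_obs();print({k:np.round(v,3).tolist() for k,v in o.items()})
E
```

```text
top 439.99811576231957 311.043206842156 244.50351177748567 [[0.012, -0.999, 0.043, 0.482], [-1.0, -0.012, 0.018, -0.072], [-0.018, -0.043, -0.999, 0.873], [0.0, 0.0, 0.0, 1.0]]
scene 497.73421672150835 310.8820800018146 234.96893532040272 [[0.743, 0.538, -0.398, 0.856], [0.669, -0.609, 0.426, -0.414], [-0.013, -0.583, -0.812, 0.744], [0.0, 0.0, 0.0, 1.0]]
{'t': 0.1, 'q': [-1.353, 0.053, 1.614, -0.0, 1.476, -0.119], 'dq': [0.001, -0.001, -0.002, 0.002, -0.001, 0.001], 'effort': [0.001, -39.49, -37.136, 0.0, 0.004, 0.0], 'tool_pos': [0.206, -0.589, 0.23], 'tool_rot': [-3.095, -0.526, 0.0], 'contact_force': [0.934, -0.023, 0.382], 'wrist_torque': [0.003, 0.011, -0.02], 'grip_force': 0.0, 'opening': 0.085}
```

View pics/top0.png

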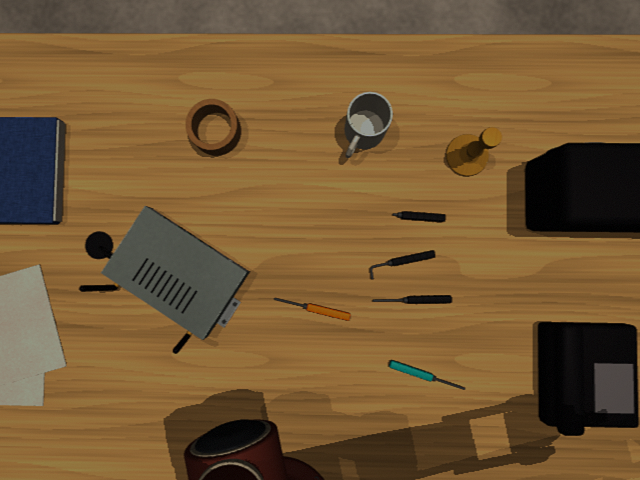

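View pics/scene0.png

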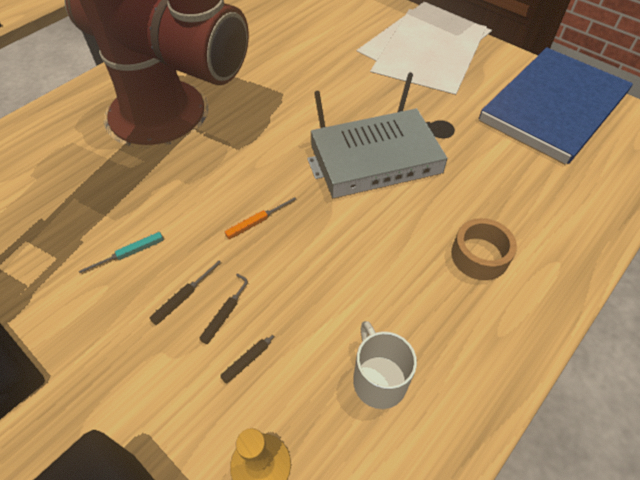

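Candidates for the wanted pick in the top view:
- Black pick at (412,299), tip (372,300): straight and full length.
- Black pick at (405,260): bent.
- Black pick at (420,216): snapped.
- Orange pick at (315,307) and turquoise pick at (425,374): look-alikes, left alone.

I choose the one at (412,299). The reset hole is the round one at scene pixel (352,185).

```bash
cat > h.py <<'E'
import numpy as np,cv2
def cloud(d):
    z=d["range_z"];v,u=np.mgrid[:480,:640]
    p=np.stack([(u-d["cx"])/d["fx"]*z,(v-d["cy"])/d["fy"]*z,z],-1)
    M=d["cam_to_world"];return p@M[:3,:3].T+M[:3,3]
def px_at_z(d,u,v,z):
    M=d["cam_to_world"];r=M[:3,:3]@np.array([(u-d["cx"])/d["fx"],(v-d["cy"])/d["fy"],1])
    return M[:3,3]+r*(z-M[2,3])/r[2]
E
python3 - <<'E'
from h import *
for n,box in(("top",(365,288,460,310)),("scene",(140,255,228,330))):
    d=dict(np.load(n+"0.npz"));P=cloud(d);f=d["frame"].astype(int)
    x0,y0,x1,y1=box
    m=np.zeros((480,640),bool);m[y0:y1,x0:x1]=True
    print(n,"desk z",np.median(P[...,2][m]))
    dark=m&(f.max(-1)<55)
    v,u=np.nonzero(dark)
    Q=np.array([px_at_z(d,a,b,0.010) for a,b in zip(u,v)])
    c=cv2.minAreaRect(Q[:,:2].astype(np.float32)*1000);print(len(Q),c,"zdepth",np.median(P[dark][:,2]))
    (vx,vy,cx,cy)=cv2.fitLine(Q[:,:2].astype(np.float32),cv2.DIST_HUBER,0,.001,.001).ravel();print("dir",np.degrees(np.arctan2(vy,vx)),cx,cy)
d=dict(np.load("top0.npz"));P=cloud(d)
print("tip top",px_at_z(d,372.5,300,.0075))
m=(abs(P[...,2]-.046)<.006);m[:, :90]=0;m[:,260:]=0;m[:190]=0;m[345:]=0
k=cv2.morphologyEx(m.astype(np.uint8),cv2.MORPH_OPEN,np.ones((9,9)))
v,u=np.nonzero(k);Q=np.array([px_at_z(d,a,b,.046) for a,b in zip(u,v)])
c=cv2.minAreaRect(Q[:,:2].astype(np.float32)*1000);print("router",c,cv2.boxPoints(c).tolist(),np.median(P[k>0][:,2]))
d=dict(np.load("scene0.npz"));P=cloud(d)
print("hole scene",px_at_z(d,352,185,.025),P[185,352],P[183:188,345:360,2].round(3).tolist()[2])
f=d["frame"][:,:,::-1]
a=cv2.resize(f[150:205,300:380],(800,550),interpolation=cv2.INTER_CUBIC);cv2.imwrite("pics/hole.png",a)
t=dict(np.load("top0.npz"))["frame"][:,:,::-1]
cv2.imwrite("pics/pick.png",np.hstack([cv2.resize(t[240:320,360:460],(400,320)),cv2.resize(f[230:340,140:250],(320,320))]))
E
```

```text
top desk z 0.00048541744407587517
475 ((415.1544494628906, -252.60411071777344), (15.480337142944336, 153.13250732421875), 0.800248384475708) zdepth 0.014056852718895785
dir -87.93706 0.4147176 -0.2692079
scene desk z 0.0012474894437555784Traceback (most recent call last):
  File "<stdin>", line 10, in <module>
IndexError: too many indices for array: array is 1-dimensional, but 2 were indexed
```

```bash
python3 - <<'E'
from h import *
for n,box,th in(("top",(400,288,460,310),55),("scene",(145,275,200,330),80)):
    d=dict(np.load(n+"0.npz"));P=cloud(d);f=d["frame"].astype(int)
    x0,y0,x1,y1=box
    m=np.zeros((480,640),bool);m[y0:y1,x0:x1]=True
    dark=m&(f.max(-1)<th)&(P[...,2]>.005)
    v,u=np.nonzero(dark)
    Q=np.array([px_at_z(d,a,b,0.012) for a,b in zip(u,v)])
    if len(Q)<20: print(n,len(Q));continue
    c=cv2.minAreaRect(Q[:,:2].astype(np.float32)*1000);print(n,len(Q),c)
d=dict(np.load("top0.npz"));P=cloud(d)
print("tip top",px_at_z(d,372,300,.0075))
m=(abs(P[...,2]-.046)<.006);m[:, :90]=0;m[:,260:]=0;m[:190]=0;m[345:]=0
k=cv2.morphologyEx(m.astype(np.uint8),cv2.MORPH_OPEN,np.ones((9,9)))
v,u=np.nonzero(k);Q=np.array([px_at_z(d,a,b,.046) for a,b in zip(u,v)])
c=cv2.minAreaRect(Q[:,:2].astype(np.float32)*1000);print("router",c,cv2.boxPoints(c).tolist(),np.median(P[k>0][:,2]))
d=dict(np.load("scene0.npz"));P=cloud(d)
print("hole scene",px_at_z(d,352,185,.025),P[185,352])
f=d["frame"][:,:,::-1]
cv2.imwrite("pics/hole.png",cv2.resize(f[150:205,300:380],(800,550),interpolation=cv2.INTER_CUBIC))
t=dict(np.load("top0.npz"))["frame"][:,:,::-1]
cv2.imwrite("pics/pick.png",np.hstack([cv2.resize(t[240:320,360:460],(400,320)),cv2.resize(f[230:340,140:250],(320,320))]))
E
```

```text
top 384 ((415.6856689453125, -279.29571533203125), (15.441399574279785, 98.55030822753906), 0.8003007173538208)
scene 171 ((417.4877624511719, -285.3548278808594), (17.47848892211914, 83.29315185546875), 2.7508201599121094)
tip top [ 0.41195901 -0.17637471  0.0075    ]
router ((462.5142517089844, 201.93905639648438), (232.69485473632812, 152.1228485107422), 57.89042663574219) [[336.244384765625, 143.81861877441406], [465.09747314453125, 62.95924377441406], [588.7841186523438, 260.05950927734375], [459.9310302734375, 340.91888427734375]] 0.04571269580144016
hole scene [0.48309174 0.10279821 0.025     ] [0.48207811 0.10420538 0.02304288]
```

View pics/hole.png

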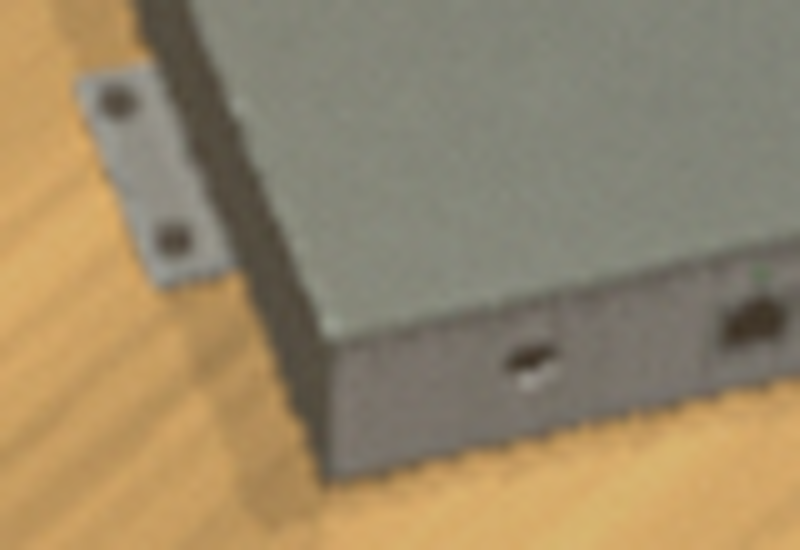

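View pics/pick.png

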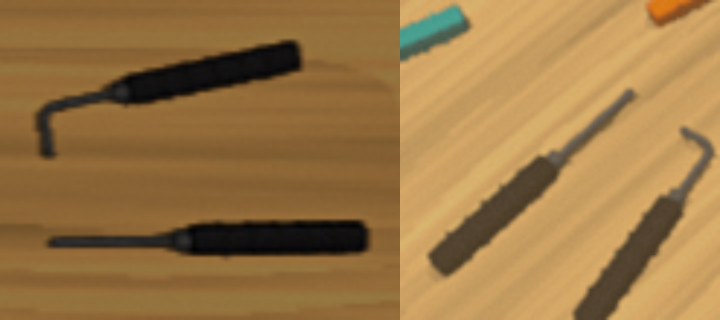

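The crops confirm the pick. The lower one in the top view is straight and full length (tip at crop (50,242)), and the bent one lies above it. In the hole crop, the round hole is at (532,362), which is scene pixel ~(353,186), near the panel's left corner.

>>> send_rows(rows=[[8.5,[3.72,-2.72,1.4],0],[8.5,[3.72,-2.72,1.4],0],[8.5,[3.72,-2.72,1.4],0],[8.5,[3.72,-2.72,1.4],0],[8.5,[3.72,-2.72,1.4],0],[8.5,[3.72,-2.72,1.4],0],[8.5,[3.72,-2.72,1.4],0],[8.5,[3.72,-2.72,1.4],0]])

```text
t: 1.1
tool_pos: [0.4159, -0.2846, 0.1185]
tool_rot: [-3.097, -0.526, 0.0]
contact_force: [0.4, -0.1, -0.4]
opening: 0.0849
grip_force: 0.0
```

>>> send_rows(rows=[[5,[0,0,0],-10.3],[5,[0,0,0],-10.3],[5,[0,0,0],-10.3],[5,[0,0,0],-10.3],[5,[0,0,0],-10.3],[5,[0,0,0],-10.3],[5,[0,0,0],-10.3],[5,[0,0,0],0],[5,[0,0,0],0]])

```text
t: 2.22
tool_pos: [0.4154, -0.286, 0.119]
tool_rot: [-2.197, -2.245, -0.0]
contact_force: [-0.6, -0.2, -0.4]
opening: 0.0497
grip_force: 0.0
```

```bash
cat >> h.py <<'E'
def grab(ctrl,n,tag):
    d=ctrl.get_image(n);cv2.imwrite(f"pics/{tag}.png",d["frame"][:,:,::-1]);np.savez(tag+".npz",**d);return d
def pose(o):
    from scipy.spatial.transform import Rotation as R
    M=R.from_rotvec(o["tool_rot"]).as_matrix();return np.array(o["tool_pos"]),M
E
python3 - <<'E'
from h import *
from station import ctrl
d=grab(ctrl,"wrist","w1");o=ctrl.get_obs();p,M=pose(o)
print(o["t"],p,M.round(3).tolist(),o["opening"],o["contact_force"]);print(d["cam_to_world"].round(3).tolist(),d["fx"])
E
```

```text
2.275 [ 0.4154084  -0.28606886  0.11914229] [[-0.022, 1.0, -0.0], [1.0, 0.022, 0.0], [0.0, -0.0, -1.0]] 0.050075247606233865 [0.15003736 0.48234048 0.35694579]
[[1.0, 0.022, 0.005, 0.415], [0.022, -0.96, -0.278, -0.215], [-0.002, 0.278, -0.961, 0.262], [0.0, 0.0, 0.0, 1.0]] 354.27044021611556
```

View pics/w1.png

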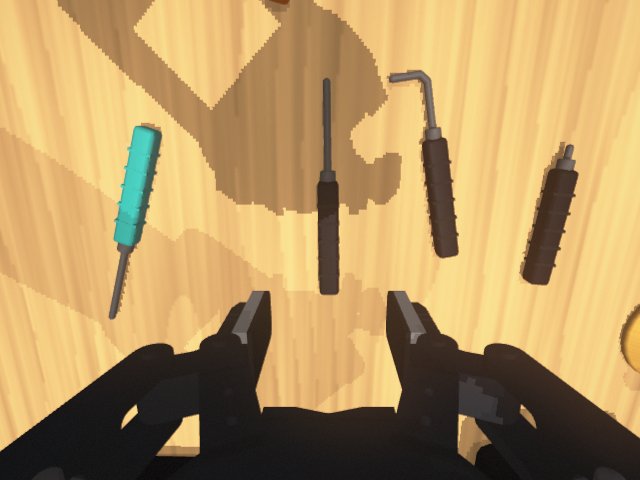

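The wrist view shows the straight pick central, tip at (327,80) and handle from (328,180) to (329,293), with the fingers either side of its line.

```bash
python3 - <<'E'
from h import *
d=dict(np.load("w1.npz"))
for n,u,v,z in(("tip",327,80,.0075),("hfront",327.5,181,.015),("hback",328.5,288,.015),("hbackbottom",329,294,0.004)):print(n,px_at_z(d,u,v,z).round(4))
E
```

```text
tip [ 0.4125 -0.1768  0.0075]
hfront [ 0.4143 -0.2419  0.015 ]
hback [ 0.4167 -0.3217  0.015 ]
hbackbottom [ 0.4173 -0.3315  0.004 ]
```

>>> send_rows(rows=[[5,[0,0,2.5],0],[5,[0,0,2.5],0],[5,[0,0,2.5],0],[5,[0,0,2.0],0],[5,[0,0,1.0],0],[5,[0,0,0.5],0],[5,[0,0,0.5],0],[5,[0,0,0],0],[5,[0,0,0],0]])

```text
t: 3.4
tool_pos: [0.4159, -0.2864, 0.0048]
tool_rot: [2.194, 2.248, 0.0]
contact_force: [0.1, -0.5, 0.1]
opening: 0.05
grip_force: 0.0
```

>>> send_rows(rows=[[3,[0,0,0],0],[2,[0,0,0],0],[1,[0,0,0],0],[0.5,[0,0,0],0],[0.5,[0,0,0],0],[0.5,[0,0,0],0],[0.5,[0,0,0],0]], newtons=60)

```text
t: 4.28
tool_pos: [0.4158, -0.2864, 0.0047]
tool_rot: [2.194, 2.248, 0.0]
contact_force: [0.0, 0.2, 5.5]
opening: 0.013
grip_force: 61.8
```

>>> send_rows(rows=[[0.5,[0,0,-0.5],0],[0.5,[0,0,-1.5],0],[0.5,[0,0,-2.5],0],[0.5,[0,0,-2.5],0],[0.5,[0,0,-1.5],0],[0.5,[0,0,-0.5],0],[0.5,[0,0,0],0]])

```text
t: 5.15
tool_pos: [0.4153, -0.286, 0.0941]
tool_rot: [-2.194, -2.248, 0.0]
contact_force: [-0.1, 0.9, -0.9]
opening: 0.013
grip_force: 61.2
```

>>> send_rows(rows=[[0.5,[2.15,1.45,0],0],[0.5,[4.3,2.9,0],0],[0.5,[4.3,2.9,0],0],[0.5,[4.3,2.9,0],0],[0.5,[4.3,2.9,0],0],[0.5,[4.3,2.9,0],0],[0.5,[4.3,2.9,0],0],[0.5,[2.15,1.45,0],0],[0.5,[0,0,0],0]])

```text
t: 6.28
tool_pos: [0.6108, 0.0212, 0.0927]
tool_rot: [-2.19, -2.25, 0.003]
contact_force: [-0.1, 0.0, -0.9]
opening: 0.0131
grip_force: 61.2
```

>>> send_rows(rows=[[0.5,[0,0,0],-5.7],[0.5,[0,0,0],-9],[0.5,[0,0,0],-9],[0.5,[0,0,0],-9],[0.5,[0,0,0],-9],[0.5,[0,0,0],-9],[0.5,[0,0,0],-6],[0.5,[0,0,0],0],[0.5,[0,0,0],0]])

```text
t: 7.4
tool_pos: [0.6105, 0.0191, 0.0938]
tool_rot: [-0.866, -3.019, 0.001]
contact_force: [-0.3, -0.6, -0.3]
opening: 0.0135
grip_force: 61.2
```

```bash
python3 - <<'E'
from h import *
from station import ctrl
d=grab(ctrl,"wrist","w2");o=ctrl.get_obs();p,M=pose(o)
print(o["t"],p,M.round(3).tolist(),o["opening"],o["grip_force"])
grab(ctrl,"scene","s2");grab(ctrl,"top","t2")
E
```

```text
7.45 [0.61067808 0.01924175 0.09392453] [[-0.848, 0.53, -0.001], [0.53, 0.848, -0.0], [0.001, -0.0, -1.0]] 0.012812374797743456 61.15185499191284
```

View pics/w2.png

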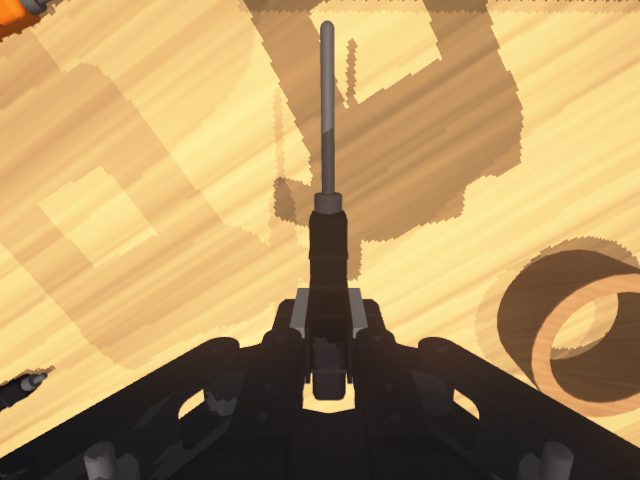

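The wrist view shows the pick gripped straight along the tool's x, with the tip at (327,22). The tape roll is at right, around (600,330).

```bash
python3 - <<'E'
from h import *
d=dict(np.load("w2.npz"));P=cloud(d)
p=np.array([.6107,.0192,.0939]);x=np.array([-.848,.53,0]);y=np.array([.53,.848,0])
for v in(22,24,30,60,100,150,185,230,270):
    q=P[v-1:v+2,327];print(v,[(round(1000*float((a-p)@x),1),round(1000*float((a-p)@y),1),round(1000*float(a[2]),1)) for a in q[1:2]])
r=d["range_z"][10:40,327];print(r.round(3))
t=dict(np.load("top0.npz"));Q=cloud(t);m=(abs(Q[...,2]-.048)<.006);m[:90]=0;m[165:]=0;m[:,:175]=0;m[:,250:]=0
c=Q[m][:,:2];c=(c.min(0)+c.max(0))/2;print("tape",c,"in tool frame",(np.r_[c,0]-p)@x,(np.r_[c,0]-p)@y)
E
```

```text
22 [(109.4, -0.1, 98.5)]
24 [(108.2, -0.1, 100.7)]
30 [(107.0, -0.1, 98.5)]
60 [(97.3, -0.1, 100.3)]
100 [(84.4, -0.1, 99.6)]
150 [(66.9, -0.1, 98.3)]
185 [(53.8, -0.1, 98.3)]
230 [(37.3, -0.1, 104.0)]
270 [(21.0, -0.1, 104.3)]
[0.207 0.207 0.206 0.208 0.206 0.207 0.208 0.21  0.208 0.209 0.207 0.121
 0.122 0.12  0.12  0.121 0.121 0.122 0.122 0.121 0.122 0.122 0.122 0.122
 0.122 0.121 0.122 0.123 0.123 0.122]
tape [0.74526985 0.13633684] in tool frame -0.05203270710372707 0.17065405515871623
```

>>> send_rows(rows=[[0.5,[0,0,1],0],[0.5,[0,0,2],0],[0.5,[0,0,2],0],[0.5,[0,0,1.5],0],[0.5,[0,0,0.67],0],[0.5,[0,0,0],0],[0.5,[0,0,0],0]])

```text
t: 8.43
tool_pos: [0.6119, 0.0197, 0.0234]
tool_rot: [0.863, 3.019, 0.001]
contact_force: [-0.1, 0.2, -0.5]
opening: 0.0125
grip_force: 61.2
```

```bash
python3 - <<'E'
from h import *
from station import ctrl
o=ctrl.get_obs();p,M=pose(o);tip=p+M@[.110,0,-.0029];print(p,M[:,0],"tip",tip)
ims=[]
for n,tag,r in(("scene","s3",(290,140,410,230)),("top","t3",(190,180,310,300))):
    d=grab(ctrl,n,tag);C=np.linalg.inv(d["cam_to_world"])
    def pr(X):
        q=C@np.r_[X,1];return d["fx"]*q[0]/q[2]+d["cx"],d["fy"]*q[1]/q[2]+d["cy"]
    print(n,"tip px",pr(tip),"back",pr(tip-M[:,0]*.05),"hole est",pr([.487,.098,.025]),pr([.483,.1028,.025]))
    x0,y0,x1,y1=r;f=d["frame"][y0:y1,x0:x1,::-1];s=400/(x1-x0);ims.append(cv2.resize(f,None,fx=s,fy=400/(y1-y0),interpolation=cv2.INTER_CUBIC))
cv2.imwrite("pics/c3.png",np.hstack(ims))
E
```

```text
[0.61185638 0.01965876 0.02344305] [-0.84893927  0.52848862 -0.00137647] tip [0.51846856 0.07779283 0.02619164]
scene tip px (np.float64(358.26299546586597), np.float64(201.62504220321648)) back (np.float64(367.4254149507379), np.float64(222.100437771638)) hole est (np.float64(351.99556242223997), np.float64(187.4438906179443)) (np.float64(351.96341130517675), np.float64(184.97561935971837))
top tip px (np.float64(241.65941469402406), np.float64(243.59240776837675)) back (np.float64(255.68958710315917), np.float64(221.83492989093753)) hole est (np.float64(231.02967019345587), np.float64(259.76639737369965)) (np.float64(228.51225426214455), np.float64(261.8071826026526))
```

View pics/c3.png

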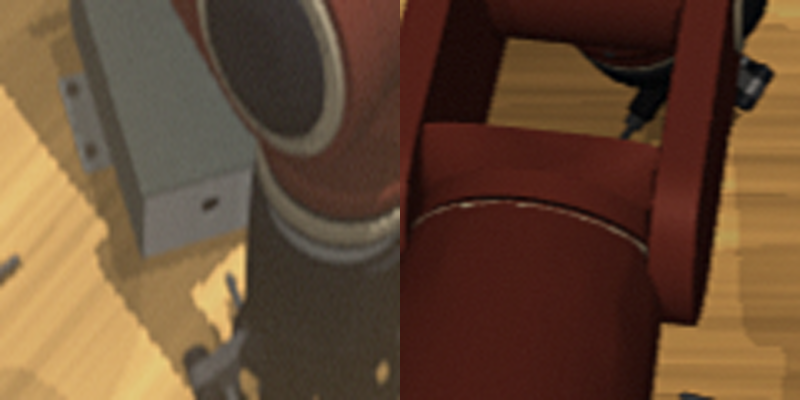

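The tip is at crop (229,275), which is scene pixel (358.7,201.9), within 0.5 px of the prediction. The hole is at crop (210,204). The top view is blocked by the arm. I'll refine the hole's sideways position from both cameras.

```bash
python3 - <<'E'
from h import *
x=np.array([-.8489,.5285]);y=np.array([.5285,.8489]);p=np.array([.5185,.0778])
S=lambda q:(((np.asarray(q)[:2]-p)@x*1000).round(1),((np.asarray(q)[:2]-p)@y*1000).round(1))
for t in("scene0","s3"):
    d=dict(np.load(t+".npz"));g=d["frame"].astype(float).mean(-1);w=g[179:193,344:362]
    b=np.median(w);s=np.abs(w-b);v,u=np.mgrid[179:193,344:362];s[s<12]=0
    U,V=(s*u).sum()/s.sum(),(s*v).sum()/s.sum();print(t,b,U,V,S(px_at_z(d,U,V,.025)))
    if t=="s3":print(w.astype(int))
    P=cloud(d);m=np.zeros((480,640),bool);m[180:195,337:375]=1
    if t=="scene0":
        Q=P[m];Q=Q[(Q[:,2]>.008)&(Q[:,2]<.038)];l=cv2.fitLine(Q[:,:2].astype(np.float32),cv2.DIST_HUBER,0,.001,.001).ravel()
        print("panel line dir",np.degrees(np.arctan2(l[1],l[0])),"point",S(l[2:]))
# top: fit router rectangle by soft edges of depth-height mask, both cams
for t,r in(("top0",(90,190,262,345)),("scene0",(305,95,455,205))):
    d=dict(np.load(t+".npz"));P=cloud(d);m=abs(P[...,2]-.046)<.008
    k=np.zeros((480,640),np.uint8);k[r[1]:r[3],r[0]:r[2]]=m[r[1]:r[3],r[0]:r[2]]
    k=cv2.morphologyEx(k,cv2.MORPH_OPEN,np.ones((7,7)))
    c=max(cv2.findContours(k,0,2)[0],key=cv2.contourArea)[:,0]
    Q=np.array([px_at_z(d,a,b,.046)[:2] for a,b in c]).astype(np.float32)*1000
    R=cv2.minAreaRect(Q);C=cv2.boxPoints(R);print(t,R,[S(q/1000) for q in C])
E
```

```text
scene0 111.66666666666667 351.44522226111303 183.3542177108855 (np.float64(47.5), np.float64(2.8))
panel line dir 57.77339 point (np.float64(40.7), np.float64(-5.0))
s3 104.5 351.7260899338051 183.9294681579548 (np.float64(46.0), np.float64(2.9))
[[ 97  96  96  96  97  97  93  90  89  91  87  90  93  93  96  99 101 104]
 [ 94  95  90  90  88  90  89  94  98  99  98  98 104 104 107 105 103 105]
 [ 89  90  90  92  94  95  98 101 106 107 104 104 103 108 104 105 101 105]
 [ 97  98 102 103 105 105 105 106 108 108 103 105 104 103 105 102 103 106]
 [107 106 107 109 105 105 106 108 108 108 104 105 105 106 105 104 102 107]
 [105 103 106 103 100 103 105  98  90  85  79  86 100 103 106 102 105 104]
 [109 106 103 106 105 105  93  73  56  48  49  77 101 104 103 102 101 105]
 [107 106 104 106 104 105  84  53  47  56  78  95 102 105 103 105 104 105]
 [108 105 106 104 104 103  95  80  86  95 103 106 103 102 105 102 103 108]
 [107 106 107 103 106 106 106 104 107 111 107 105 104 104 105 103 106 107]
 [109 105 105 105 104 105 105 109 108 106 103 103 104 105 104 104 104 105]
 [108 107 106 103 105 107 107 106 106 106 106 103 104 105 102 103 106 107]
 [106 106 105 105 103 106 105 107 106 104 105 105 106 105 103 102 104 107]
 [106 108 105 108 104 106 105 105 105 105 104 102 100 100 101 100  99 100]]
top0 ((462.5584716796875, 201.5275421142578), (233.21292114257812, 152.44984436035156), 57.66853713989258) [(np.float64(190.0), np.float64(-40.6)), (np.float64(37.5), np.float64(-41.7)), (np.float64(35.8), np.float64(191.5)), (np.float64(188.2), np.float64(192.6))]
scene0 ((462.65655517578125, 202.90347290039062), (235.48074340820312, 159.46778869628906), 57.884944915771484) [(np.float64(193.7), np.float64(-40.8)), (np.float64(34.2), np.float64(-41.3)), (np.float64(33.4), np.float64(194.1)), (np.float64(192.8), np.float64(194.7))]
```

>>> send_rows(rows=[[0.5,[0.5,0.17,0.08],0],[0.5,[1,0,0],0],[0.5,[1,0,0],0],[0.5,[0.5,0,0],0],[0.5,[0,0,0],0],[0.5,[0,0,0],0]])

```text
t: 9.28
tool_pos: [0.5868, 0.0369, 0.022]
tool_rot: [0.863, 3.02, 0.0]
contact_force: [0.2, -0.2, -0.4]
opening: 0.0132
grip_force: 61.2
```

```bash
python3 - <<'E'
from h import *
from station import ctrl
d=grab(ctrl,"scene","s4");C=np.linalg.inv(d["cam_to_world"])
ps=[pose(ctrl.get_obs()) for _ in range(2)]
p,M=ps[0];tip=p+M@[.110,0,-.0029];print(p,M[:,0],"tip",tip)
def pr(X):
    q=C@np.r_[X,1];return np.round([d["fx"]*q[0]/q[2]+d["cx"],d["fy"]*q[1]/q[2]+d["cy"]],2)
for a in(0,.005,.007,.009,.011,-.03):print(a,pr(tip+M[:,0]*a))
cv2.imwrite("pics/c4.png",cv2.resize(d["frame"][165:215,325:385,::-1],(720,600),interpolation=cv2.INTER_CUBIC))
E
```

```text
[0.58684522 0.03689854 0.0219841 ] [-8.48884727e-01  5.28577836e-01 -4.38240295e-04] tip [0.4934665  0.09504226 0.02483589]
0 [353.65 190.09]
0.005 [352.79 188.18]
0.007 [352.45 187.42]
0.009 [352.11 186.66]
0.011 [351.77 185.9 ]
-0.03 [358.88 201.78]
```

View pics/c4.png

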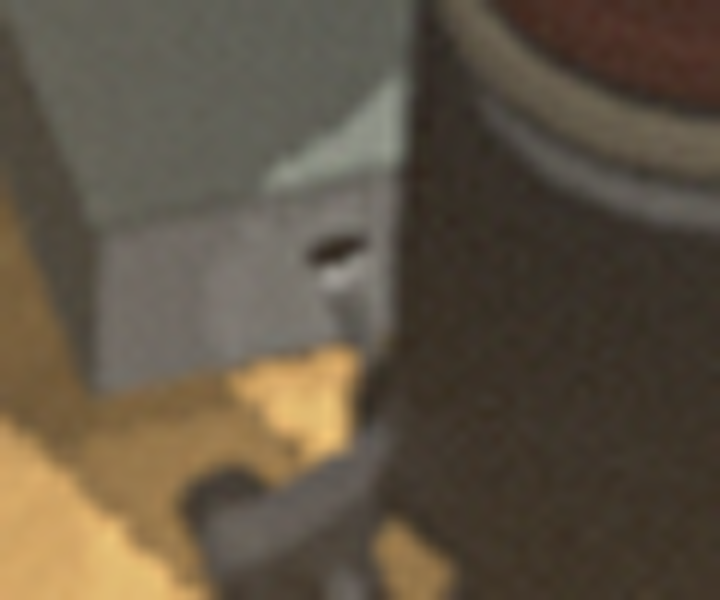

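The scene crop shows the blade end at about (348,300), just below and in line with the hole mouth at (340,262), which is scene pixel (352.9,186.4). A small shift of +0.6 mm in y and 0.4 mm up lines it up, so I'll ease in and watch the force.

>>> send_rows(rows=[[0.5,[0,0.06,-0.04],0],[0.5,[0.3,0,0],0],[0.5,[0.3,0,0],0],[0.5,[0.3,0,0],0],[0.5,[0.2,0,0],0],[0.5,[0.2,0,0],0],[0.5,[0,0,0],0],[0.5,[0,0,0],0]])

```text
t: 10.32
tool_pos: [0.5759, 0.0444, 0.0223]
tool_rot: [0.863, 3.02, 0.0]
contact_force: [1.1, 1.0, -1.0]
opening: 0.0133
grip_force: 61.2
```

>>> send_rows(rows=[[0.5,[0.2,0,0],0],[0.5,[0.2,0,0],0],[0.5,[0.2,0,0],0],[0.5,[0,0,0],0],[0.5,[0,0,0],0]])

```text
t: 10.95
tool_pos: [0.5708, 0.0476, 0.0223]
tool_rot: [0.863, 3.021, 0.0]
contact_force: [0.1, 0.5, 0.4]
opening: 0.0133
grip_force: 61.2
```

Free travel past the panel, so the tip is in the hole. Next I advance to the button.

>>> send_rows(rows=[[0.5,[0.2,0,0],0],[0.5,[0.2,0,0],0],[0.5,[0.2,0,0],0],[0.5,[0.1,0,0],0],[0.5,[0,0,0],0],[0.5,[0,0,0],0]])

```text
t: 11.7
tool_pos: [0.5651, 0.0511, 0.0224]
tool_rot: [0.863, 3.02, 0.0]
contact_force: [1.2, -0.6, -0.7]
opening: 0.013
grip_force: 61.1
```

>>> send_rows(rows=[[0.5,[0.1,0,0],0],[0.5,[0.1,0,0],0],[0.5,[0,0,0],0],[0.5,[0,0,0],0]])

```text
t: 12.2
tool_pos: [0.5633, 0.0523, 0.0223]
tool_rot: [0.863, 3.02, 0.0]
contact_force: [2.7, -2.1, -1.7]
opening: 0.013
grip_force: 61.2
```

>>> send_rows(rows=[[0.5,[0.1,0,0],0],[0.5,[0.1,0,0],0],[0.5,[0,0,0],0],[0.5,[0,0,0],0]])

```text
t: 12.7
tool_pos: [0.5616, 0.0533, 0.0223]
tool_rot: [0.863, 3.02, 0.0]
contact_force: [2.9, -2.0, -0.6]
opening: 0.0132
grip_force: 61.2
```

>>> send_rows(rows=[[0.5,[0.1,0,0],0],[0.5,[0,0,0],0],[0.5,[0,0,0],0]])

```text
t: 13.08
tool_pos: [0.5607, 0.0539, 0.0223]
tool_rot: [0.863, 3.02, 0.0]
contact_force: [3.3, -2.2, -0.2]
opening: 0.0134
grip_force: 61.2
```

>>> send_rows(rows=[[0.5,[0.1,0,0],0],[0.5,[0,0,0],0],[0.5,[0,0,0],0]])

```text
t: 13.45
tool_pos: [0.5606, 0.054, 0.0227]
tool_rot: [0.863, 3.018, -0.0]
contact_force: [5.5, -3.4, -0.7]
opening: 0.0131
grip_force: 61.1
```

```bash
python3 - <<'E'
from h import *
from station import ctrl
F=[]
for i in range(6):
    ctrl.get_image("scene");o=ctrl.get_obs();p,M=pose(o);F.append(np.r_[o["contact_force"]@M*-1,p])
print(np.mean(F,0).round(4))
E
```

```text
[ 6.5254  0.1825 -0.3849  0.5607  0.054   0.0227]
```

The force rose like the spring (1.3 to 4 N over about 5 mm), then jumped to 6.5 N with no further travel, so the button is at its stop. I'm holding there and handing in.

```bash
python3 -c "
from station import ctrl
o=ctrl.get_obs();print(o['contact_force'],o['grip_force'],o['t']);print(ctrl.finish_job())"
```

```text
[ 5.52628778 -3.86838155 -0.3750039 ] 61.139867305755615 13.75
the job is handed in; nothing more can be done
None
```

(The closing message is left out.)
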